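Wind up the airer winch and set its catch

ROBOT

A 6-joint arm with a two-finger parallel gripper is mounted at the origin on the work surface. World frame = base frame: x ahead of the robot, y to its left, z up, the work surface at z = 0. Lengths are in m, angles in rad, forces in N, time in s.
With the tool pointing down it reaches from about 0.375 to 0.9 m from the base axis. Payload 3.1 kg.
Tool frame: the origin (TCP) lies between the finger pads; the fingertips stand manip.finger_overhang ahead of it and the grasp point (between the pads) lies 5 mm behind it (manip.finger_overhang is the distance from the TCP to the fingertips, in m); z points along the fingers, y is the line along which they close (so a half turn about z gives the same grasp; the last joint's range is limited). The gripper opens to 85 mm and grips with 20 to 120 N. Pads are 22 mm wide; open, the fingers measure 114 mm over their backs; the gripper's body (76 mm by 85 mm) begins 54 mm behind the grasp point. The pads swing forward as they close: fully open they stand 13 mm farther back than shut.
Start: joints at [-1.425, 0.527, 1.433, -0, 1.181, -0.178], TCP at [0.199, -0.592, 0.245] pointing down, gripper open.
Joint ranges: [-3.08, 3.08], [-0.75, 2.2], [0.22, 2.44], [-1.43, 4.57], [0, 2.65], [-2.85, 2.85]. Speed limits (rad/s): [2.79, 2.79, 3.14, 3.14, 3.14, 3.14].

INTERFACE

Orientations are given as a unit quaternion [x, y, z, w].
In Python, from station import manip gives the robot as it stands.
- The arm moves only by the tool drive_tool, never from a script. Its argument "plan" is a list of rows, each a list of 7 numbers: the shift along the tool's x, y, z in m, then the turn, a rotation vector about the tool's x, y, z in degrees, then the opening, from -1 (shut) to 1 (fully open). In form: [[x, y, z, wx, wy, wz, gripper], ...]. A call has 1 to 10 rows; each row shifts and turns the commanded pose from where the row before left it, along the tool's axes as they then stand; what a row does not reach is not made up. A row lasts 1/10 s, in which the tool goes at most 50 mm and 8.59 degrees, less where a joint would pass 70% of its speed; a pose out of reach is approached as far as the arm can. A call is refused whole if a number of a shift passes 0.05 or a number of a turn 8.59, either way. A call with a gripper value outside its range is refused whole. The fingers move at their own pace and stop on an object; "newtons" is the grip in N (left out, the last holds). Time passes only in rows, so rows that do not move let the fingers close. It gives the time, the measured TCP pose, the force, the opening and the grip force at its end, in the units of the state.
- manip.sense(): the state, without advancing time (a new reading comes with each control period).
- manip.snapshot(name): name is "scene" or "top"; returns a dict with "image" (420x560x3 uint8, red, green, blue), "z_map" (420x560 float32, m along the optical axis (not along the pixel's ray), 0 where there is no reading), "fov_y" (degrees; the focal length in pixels is half the picture's height over the tangent of half this angle, whatever the lens; pixels are square), "cx", "cy" (the principal point, pixels), "extrinsics" (4x4, takes a point from camera to world coordinates). Camera axes: x right, y up, looking along -z (the intrinsics and any distortion apply to the point x, -y, -z); pixel columns grow to the right and rows downward; lengths in m; the calibration is good to about 2 mm. A picture is of the moment at which its call begins.
- manip.sign_off(): hands the job in; it is judged then, once.
The state is a dict: "t": time; "q": joint angles; "qd": joint speeds; "tau": joint torques, N m; "tcp_pos": TCP position; "tool_rot": TCP orientation; "force": force on the tool from outside, world axes, zero at the start; "ft_torque": the same for the moment, N m; "finger_gap": opening from 0.0 (shut) to 1.0 (fully open); "gripper_force": force on a finger pad.
Only numpy, scipy, OpenCV 4.12 (cv2) and the standard library are available. Lean on these libraries where they do the work, as an engineer would, in place of code of your own. Each camera call takes 0.05 s, during which the arm holds its last target. There are 200 camera calls.

TASK

The ceiling clothes airer has to go right up: take the crank of the winch by its handle and wind it clockwise, seen from above, at a slow steady pace of around eight seconds a turn, through the heavy point in every turn (never let it race ahead or run backwards), until after about two turns it comes against its stop. Snug it up firmly there with a push of about 19 N, clearly more than the heavy point takes and never as much as 24 N; then let go and push the catch lever beside it all the way over, away from the robot, to lock it. Leave the other things on the shelf where they are.

Things in the scene. Friction and masses are not known exactly. Their poses are not given: they have to be found in the camera images.
- winch: Fixed winch: aluminium base plate 150 (x) by 430 mm (y), 12 thick; at one end a round grey gearbox, 112 mm across, 85 high, under the crank; then the catch lever; at the far end an upright 28 mm tube, 315 high, at x 30, y 320 mm. Origin: on the crank's upright axis at shelf height. z up, y from gearbox to catch and tube, -x faces the robot give or take 0.3 rad.
- axis_top (a point): Point on the crank's upright axis, at the top face of the steel crank arm, 107 mm above the shelf. The arm (18 mm wide, 8 mm thick) turns just above the gearbox.
- knob_mid (a point): Middle of the crank's handle: an upright black round plastic grip, 25 mm in diameter and 52 mm high (133 mm above the shelf at its middle, 159 at its top), spinning freely on its pin at the end of the arm, 60 mm from the axis. It can be gripped from above and carried round the circle without turning the gripper.
- crank (a joint): Hub angle in rad over all turns, growing clockwise seen from above; starts within -0.8 to 0.8; at 0 the arm points along the winch's -x. Easy half turn around 0, 6.3..: 2 to 3 N at the handle, and it stays put. Heavy point half a turn on (3.1, 9.4): a spring resists with up to 11 N before it and drives on with up to 8 N after it. Hard stop between 12.7 and 13.3, to be felt.
- bend (a joint): How far (rad) the sprung crank arm is bent ahead of the hub, positive in the winding direction: 0.0043 rad for each newton of push on the handle along the circle (14 N m per rad).
- catch (a joint): Angle of the catch lever in rad: 0 as it stands at the start, leaning to the winch's -x side (to the robot), 1.0 when it is fully over to the +x side. It moves with about 1 N and stays where it is left.
- catch_tip (a point): Centre of the ball (26 mm) at the tip of the catch lever: its pivot is at x 20, y 170, z 34 mm from the winch's origin, the lever is 75 mm long and leans 0.5 rad from upright at each end of its swing.
- basket: Bystander: blue plastic peg basket, 160 x 120 mm, 70 mm high, beside the tube. Origin: centre of its underside.
- detergent: Bystander: closed green detergent bottle, 72 mm across, 190 mm high, behind the winch. Origin: centre of its underside.
- brush: Bystander: yellow scrub brush lying in front of the catch. Origin: centre of its underside.
- cup: Bystander: white mug, 76 mm across, 85 mm high, beside the gearbox. Origin: centre of its underside.
- soap: Bystander: white soap bar, 90 x 60 x 32 mm, beside the gearbox. Origin: centre of its underside.
- peg: Bystander: wooden clothes peg, 75 mm long, 13 mm thick, lying in front of the winch. Origin: centre of its underside.

How it is judged:
By the outcome, as a careful person would: the job done as asked, in the order asked, and still so for the second after the job is handed in, with the robot touching nothing.
It also fails if it takes over 72 s, if anything falls off the work surface, if the arm or the gripper's body presses on something with over 40 N, if the wrist force passes 120 N, or if a joint passes its speed limit or range.

## Working session

There is one attempt and no reset: what is moved stays moved. The work goes in short steps, Python scripts to look and compute and a tool call to move; the robot and the scene stay as the last step left them, time stands still between calls to the robot, and variables do not carry over. Pictures are saved under pics/ and viewed, at most 10 in all, crops included, and the job is handed in when it is done.

Besides the shell and the picture viewer there is one more tool, called after "Request:" as name(argument=value, ...), one argument or row to a line, values as JSON. drive_tool: Moves the arm, as the interface text tells. Its arguments: {"type":"object","properties":{"plan":{"type":"array"},"newtons":{"type":"number"}},"required":["plan"]}

```bash
ls; mkdir -p pics; cat > h.py <<'E'
from station import manip
import numpy as np, cv2
def snap(n):
    d=manip.snapshot(n); d['f']=d['image'].shape[0]/2/np.tan(np.radians(d['fov_y'])/2); return d
def cloud(d):
    z=d['z_map']; v,u=np.mgrid[:z.shape[0],:z.shape[1]]
    p=np.stack([(u-d['cx'])/d['f']*z,-(v-d['cy'])/d['f']*z,-z,np.ones_like(z)],-1)
    return (p@np.array(d['extrinsics']).T)[...,:3]
E
python3 - <<'E'
from h import *
s=manip.sense(); print(s, manip.finger_overhang)
for n in('scene','top'):
    d=snap(n); print(n,{k:d[k] for k in d if k not in('image','z_map')})
    np.savez(f'{n}0.npz',img=d['image'],P=cloud(d),z=d['z_map'])
    cv2.imwrite(f'pics/{n}0.png',d['image'][...,::-1])
E
```

```text
pics
{'t': 0.0, 'q': array([-1.42549876e+00,  5.28433912e-01,  1.43391634e+00,  2.81796257e-05,
        1.18138128e+00, -1.78519447e-01]), 'qd': array([-0.00222425,  0.00085213, -0.00014892,  0.00029919,  0.00012604,
       -0.00068991]), 'tau': array([ 1.48198182e-03, -4.42347407e+01, -1.78025508e+01, -1.27467956e-04,
        8.37980508e-03,  9.82942879e-06]), 'tcp_pos': array([ 0.19878975, -0.59181959,  0.24434893]), 'tool_rot': array([ 9.86921725e-01,  1.61196663e-01,  3.07909596e-05, -1.06907448e-03]), 'force': array([-3.33708545e-04, -3.20784480e-01,  9.46016838e-01]), 'ft_torque': array([ 0.00534202, -0.01718287, -0.02375833]), 'gripper_force': 0.0, 'finger_gap': 0.9972019384177248} 0.014
scene {'fov_y': 43.36962690696135, 'cx': 271.75139210560104, 'cy': 211.43144308141336, 'extrinsics': array([[ 0.79589574, -0.45194865,  0.40285528,  1.15536647],
       [ 0.605241  ,  0.57714999, -0.54825288, -0.71757372],
       [ 0.01527423,  0.68017667,  0.73288907,  1.17759474],
       [ 0.        ,  0.        ,  0.        ,  1.        ]]), 'f': np.float64(528.1141113785445)}
top {'fov_y': 53.38124496513717, 'cx': 283.0419456158027, 'cy': 205.57606495482872, 'extrinsics': array([[ 0.02864206,  0.99673422, -0.07550185,  0.50601772],
       [-0.9993916 ,  0.02705074, -0.0220158 ,  0.04223098],
       [-0.01990152,  0.0760865 ,  0.99690259,  0.98625994],
       [ 0.        ,  0.        ,  0.        ,  1.        ]]), 'f': np.float64(417.708824797566)}
```

View pics/scene0.png

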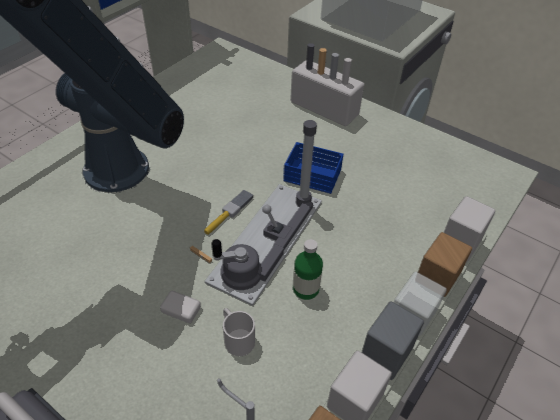

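View pics/top0.png

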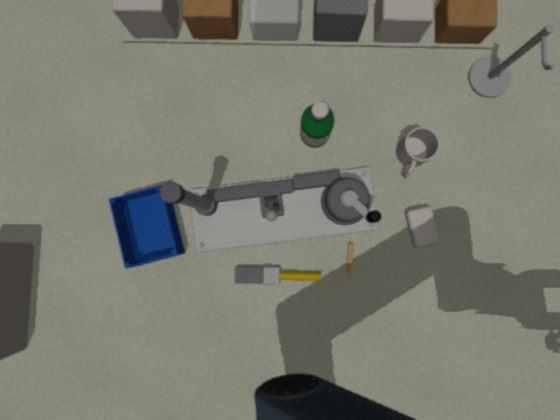

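The scene view shows the black handle at about (217,248), the gearbox at (240,268), the catch ball at (267,210) and the tube at (307,160). In the top view the handle is at (374,216), the hub at (348,200), the ball at (271,214), the peg at (350,258) and the tube foot at (205,204).

```bash
cat > m.py <<'E'
from h import *
from scipy.spatial import cKDTree
A={n:np.load(n+'0.npz') for n in('scene','top')}
def sel(n,box,zr,mask=None):
    P=A[n]['P'];m=np.zeros(P.shape[:2],bool);u0,v0,u1,v1=box;m[v0:v1,u0:u1]=1
    m&=(P[...,2]>zr[0])&(P[...,2]<zr[1])
    if mask is not None:m&=mask
    return P[m]
boxes={'scene':dict(knob=(205,235,230,265),gear=(215,235,275,300),ball=(255,200,285,225),tube=(295,115,325,215),all=(190,180,330,305)),
 'top':dict(knob=(360,205,390,230),gear=(315,170,390,235),ball=(255,200,285,225),tube=(155,175,220,220),all=(180,160,390,255))}
for n in A:
    dark=A[n]['img'].max(-1)<50
    b=boxes[n]
    P=sel(n,b['knob'],(.10,.18),dark); print(n,'knob',len(P),P.min(0),P.max(0),P.mean(0))
    T=P[P[:,2]>P[:,2].max()-.006]; print('  top',len(T),T.mean(0),np.median(T,0),T.min(0),T.max(0))
    G=sel(n,b['gear'],(.075,.096)); r=cv2.minEnclosingCircle(G[:,:2].astype('f4')); print('  gear',len(G),np.median(G[:,2]),r)
    R=sel(n,b['gear'],(.099,.125)); print('  arm',len(R),np.median(R[:,2]),cv2.minAreaRect(R[:,:2].astype('f4')))
    B=sel(n,b['ball'],(.075,.13)); print('  ball',len(B),B.min(0),B.max(0),B.mean(0))
    U=sel(n,b['tube'],(.2,.29));print('  tube',len(U),U.min(0),U.max(0),U.mean(0))
    F=sel(n,b['all'],(.007,.017)); print('  plate',len(F),np.median(F[:,2]),cv2.minAreaRect(F[:,:2].astype('f4')))
P=A['top']['P']
for nm,(u,v) in dict(peg=(350,258),soap=(425,225),cup=(420,148),brushend=(318,276),brush=(255,275),det=(318,112),lowL=(283,180),bar=(320,180)).items(): print(nm,P[v,u])
E
python3 m.py
```

```text
scene knob 149 [ 0.53895285 -0.13921299  0.10695772] [ 0.56221043 -0.11614182  0.16378196] [ 0.55359543 -0.12908331  0.14246999]
  top 37 [ 0.54970341 -0.12643559  0.16062006] [ 0.54900988 -0.1262527   0.16078265] [ 0.53895285 -0.13921299  0.15804111] [ 0.56038448 -0.11641923  0.16378196]
  gear 651 0.08532866606850664 ((0.5888998508453369, -0.08192069828510284), 0.049108248203992844)
  arm 249 0.10696346323637829 ((0.5761405825614929, -0.10242652893066406), (0.08313526213169098, 0.037483204156160355), 57.853851318359375)
  ball 87 [0.53333654 0.07091787 0.07589411] [0.56559768 0.09431523 0.11757737] [0.55125627 0.08195095 0.10182731]
  tube 250 [0.55502169 0.22386784 0.20064216] [0.58571129 0.24864462 0.28971845] [0.57380742 0.23168506 0.2443146 ]
  plate 3337 0.013042457078056513 ((0.5422194600105286, 0.058226078748703), (0.4367680549621582, 0.4686306416988373), 38.0578498840332)
top knob 123 [ 0.54314781 -0.13195496  0.11281271] [ 0.56313324 -0.11136338  0.16068037] [ 0.55272204 -0.11931848  0.15130185]
  top 78 [ 0.55316968 -0.12213129  0.15784557] [ 0.55302232 -0.12189015  0.157
[... 330 characters left out ...]
 [0.54152001 0.07390922 0.07923697] [0.56876635 0.09735875 0.11388137] [0.55306043 0.08558751 0.10648861]
  tube 160 [0.55850648 0.22324299 0.20045228] [0.58758356 0.24461716 0.28992649] [0.57123734 0.23036651 0.24061822]
  plate 6877 0.010889998990809446 ((0.5457225441932678, 0.07574959099292755), (0.19920869171619415, 0.4618294835090637), 8.720823287963867)
peg [ 0.46254949 -0.0945281   0.01099742]
soap [ 0.54285223 -0.25982606  0.03220603]
cup [ 0.72612883 -0.25675738  0.00301107]
brushend [ 0.42009197 -0.02085431  0.02221597]
brush [0.41733563 0.12372055 0.01525178]
det [ 0.75130414 -0.00301936  0.18691513]
lowL [0.63732565 0.06509445 0.03195882]
bar [ 0.63840754 -0.01941277  0.03997123]
```

Request:
drive_tool(
  plan=[
    [0,0,0,0,0,6.18,1],
    [0,0,0,0,0,6.18,1],
    [0,0,0,0,0,6.19,1],
    [0.0235,-0.0312,0,0,0,0,1],
    [0.0235,-0.0312,0,0,0,0,1],
    [0.0235,-0.0312,0,0,0,0,1],
    [0.0235,-0.0312,0,0,0,0,1],
    [0.0235,-0.0312,0,0,0,0,1],
    [0.0235,-0.0312,0,0,0,0,1],
    [0.0235,-0.0312,0,0,0,0,1],
  ],
)

```text
t: 1.1
tcp_pos: [0.364, -0.3725, 0.245]
tool_rot: [1.0, -0.0, -0.0, -0.0]
force: [0.3, -0.6, 0.2]
finger_gap: 0.998
gripper_force: 0.0
```

Request:
drive_tool(
  plan=[
    [0.0235,-0.0312,0,0,0,0,1],
    [0.0235,-0.0312,0,0,0,0,1],
    [0.0235,-0.0312,0,0,0,0,1],
    [0.0235,-0.0312,0,0,0,0,1],
    [0.0235,-0.0312,0,0,0,0,1],
    [0.0235,-0.0312,0,0,0,0,1],
    [0.0235,-0.0312,0,0,0,0,1],
    [0.0235,-0.0312,0,0,0,0,1],
    [0,0,0,0,0,0,1],
    [0,0,0,0,0,0,1],
  ],
)

```text
t: 2.1
tcp_pos: [0.5512, -0.1236, 0.2448]
tool_rot: [1.0, 0.001, -0.001, 0.0]
force: [-0.2, -0.1, -0.2]
finger_gap: 1.001
gripper_force: 0.0
```

Request:
drive_tool(
  plan=[
    [0,0,0.03,0,0,0,1],
    [0,0,0.03,0,0,0,1],
    [0,0,0.03,0,0,0,1],
    [0,0,0.015,0,0,0,1],
    [0,0,0.006,0,0,0,1],
    [0,0,0,0,0,0,1],
  ],
)

```text
t: 2.7
tcp_pos: [0.5504, -0.1254, 0.1336]
tool_rot: [1.0, -0.001, -0.001, -0.0]
force: [0.1, 0.2, 0.2]
finger_gap: 1.002
gripper_force: 0.0
```

```bash
python3 - <<'E'
from h import *
s=manip.sense(); print(s['tcp_pos'],s['force'])
a=[]
for n,(u,v) in(('scene',(217,248)),('top',(374,216))):
    d=snap(n); i=d['image'][max(0,v-50):v+50,u-60:u+60]; a.append(cv2.resize(i,None,fx=3,fy=3,interpolation=2))
cv2.imwrite('pics/g1.png',np.hstack(a)[...,::-1])
E
```

```text
[ 0.55039695 -0.12538437  0.13360914] [0.06216345 0.18318143 0.17179741]
```

View pics/g1.png

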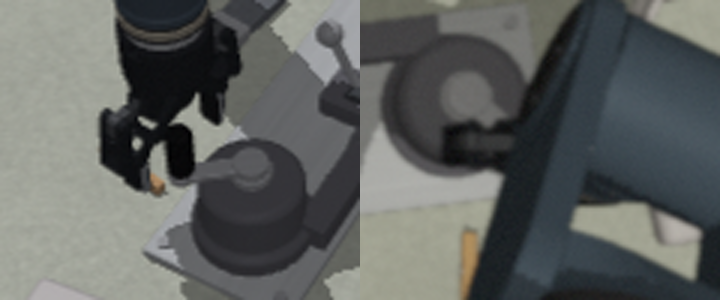

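The left crop shows the handle (180,150) standing between the open fingers, with the peg clear of them. In the right crop the hub is at (465,95) and the arm hides the handle. I'll close gently.

Request:
drive_tool(
  plan=[
    [0,0,0,0,0,0,0.2],
    [0,0,0,0,0,0,-0.2],
    [0,0,0,0,0,0,-0.4],
    [0,0,0,0,0,0,-0.6],
    [0,0,0,0,0,0,-1],
    [0,0,0,0,0,0,-1],
    [0,0,0,0,0,0,-1],
    [0,0,0,0,0,0,-1],
  ],
  newtons=25,
)

```text
t: 3.6
tcp_pos: [0.5514, -0.1241, 0.1346]
tool_rot: [1.0, -0.0, 0.0, -0.0]
force: [-1.3, 2.8, 4.6]
finger_gap: 0.28
gripper_force: 26.4
```

```bash
cat > rows.py <<'E'
import sys,json,numpy as np
# rows.py cx cy r cmdx cmdy phi0 steps...   (phi world angle, decreasing)
cx,cy,r,x,y,phi=map(float,sys.argv[1:7]); out=[]
for s in sys.argv[7:]:
    n,s=(s.split('*') if '*' in s else (1,s))
    for _ in range(int(n)):
        phi-=float(s); tx,ty=np.round([cx+r*np.cos(phi),cy+r*np.sin(phi)],4)
        out.append([round(tx-x,4),round(-(ty-y),4),0,0,0,0,-1]); x,y=tx,ty
for i in range(0,len(out),10): print(json.dumps(out[i:i+10]))
print('cmd',x,y,'phi',phi)
E
python3 rows.py .5922 -.0801 .06 .5513 -.124 3.962 .03 .06 8*.08
```

```text
[[-0.0013, -0.0013, 0, 0, 0, 0, -1], [-0.0025, -0.0026, 0, 0, 0, 0, -1], [-0.0031, -0.0037, 0, 0, 0, 0, -1], [-0.0027, -0.0039, 0, 0, 0, 0, -1], [-0.0024, -0.0041, 0, 0, 0, 0, -1], [-0.0021, -0.0044, 0, 0, 0, 0, -1], [-0.0018, -0.0044, 0, 0, 0, 0, -1], [-0.0013, -0.0046, 0, 0, 0, 0, -1], [-0.001, -0.0047, 0, 0, 0, 0, -1], [-0.0007, -0.0048, 0, 0, 0, 0, -1]]
cmd 0.5324 -0.0855 phi 3.2319999999999998
```

Request:
drive_tool(
  plan=[
    [0,0,0,0,0,0,-1],
    [0,0,0,0,0,0,-1],
  ],
  newtons=70,
)

```text
t: 3.8
tcp_pos: [0.5515, -0.1242, 0.1347]
tool_rot: [1.0, -0.0, 0.0, -0.0]
force: [-1.3, 2.1, 6.9]
finger_gap: 0.271
gripper_force: 68.2
```

Request:
drive_tool(
  plan=[
    [-0.0013,-0.0013,0,0,0,0,-1],
    [-0.0025,-0.0026,0,0,0,0,-1],
    [-0.0031,-0.0037,0,0,0,0,-1],
    [-0.0027,-0.0039,0,0,0,0,-1],
    [-0.0024,-0.0041,0,0,0,0,-1],
  ],
)

```text
t: 4.3
tcp_pos: [0.5395, -0.1096, 0.1348]
tool_rot: [1.0, 0.0, 0.001, 0.001]
force: [-0.2, -3.4, 5.7]
finger_gap: 0.271
gripper_force: 68.6
```

Request:
drive_tool(
  plan=[
    [-0.0021,-0.0044,0,0,0,0,-1],
    [-0.0018,-0.0044,0,0,0,0,-1],
    [-0.0013,-0.0046,0,0,0,0,-1],
    [-0.001,-0.0047,0,0,0,0,-1],
    [-0.0007,-0.0048,0,0,0,0,-1],
  ],
)

```text
t: 4.8
tcp_pos: [0.5316, -0.0864, 0.1347]
tool_rot: [1.0, 0.0, -0.001, 0.001]
force: [-1.4, -2.6, 7.1]
finger_gap: 0.27
gripper_force: 68.8
```

```bash
python3 rows.py .5922 -.0801 .06 .5324 -.0855 3.232 30*.08
```

```text
[[-0.0002, -0.0048, 0, 0, 0, 0, -1], [0.0001, -0.0048, 0, 0, 0, 0, -1], [0.0006, -0.0047, 0, 0, 0, 0, -1], [0.0009, -0.0048, 0, 0, 0, 0, -1], [0.0013, -0.0046, 0, 0, 0, 0, -1], [0.0016, -0.0045, 0, 0, 0, 0, -1], [0.002, -0.0044, 0, 0, 0, 0, -1], [0.0023, -0.0041, 0, 0, 0, 0, -1], [0.0027, -0.004, 0, 0, 0, 0, -1], [0.003, -0.0038, 0, 0, 0, 0, -1]]
[[0.0033, -0.0035, 0, 0, 0, 0, -1], [0.0035, -0.0032, 0, 0, 0, 0, -1], [0.0038, -0.003, 0, 0, 0, 0, -1], [0.004, -0.0026, 0, 0, 0, 0, -1], [0.0042, -0.0023, 0, 0, 0, 0, -1], [0.0044, -0.002, 0, 0, 0, 0, -1], [0.0045, -0.0016, 0, 0, 0, 0, -1], [0.0046, -0.0012, 0, 0, 0, 0, -1], [0.0048, -0.0009, 0, 0, 0, 0, -1], [0.0047, -0.0005, 0, 0, 0, 0, -1]]
[[0.0048, -0.0001, 0, 0, 0, 0, -1], [0.0048, 0.0003, 0, 0, 0, 0, -1], [0.0048, 0.0007, 0, 0, 0, 0, -1], [0.0047, 0.001, 0, 0, 0, 0, -1], [0.0045, 0.0014, 0, 0, 0, 0, -1], [0.0045, 0.0018, 0, 0, 0, 0, -1], [0.0043, 0.0021, 0, 0, 0, 0, -1], [0.0041, 0.0025, 0, 0, 0, 0, -1], [0.0039, 0.0028, 0, 0, 0, 0, -1], [0.0037, 0.003, 0, 0, 0, 0, -1]]
cmd 0.6326 -0.0357 phi 0.8319999999999984
```

Request:
drive_tool(
  plan=[
    [-0.0002,-0.0048,0,0,0,0,-1],
    [0.0001,-0.0048,0,0,0,0,-1],
    [0.0006,-0.0047,0,0,0,0,-1],
    [0.0009,-0.0048,0,0,0,0,-1],
    [0.0013,-0.0046,0,0,0,0,-1],
  ],
)

```text
t: 5.3
tcp_pos: [0.5335, -0.0622, 0.1347]
tool_rot: [1.0, 0.0, -0.002, 0.0]
force: [-3.2, -2.0, 8.7]
finger_gap: 0.269
gripper_force: 69.0
```

Request:
drive_tool(
  plan=[
    [0.0016,-0.0045,0,0,0,0,-1],
    [0.002,-0.0044,0,0,0,0,-1],
    [0.0023,-0.0041,0,0,0,0,-1],
    [0.0027,-0.004,0,0,0,0,-1],
    [0.003,-0.0038,0,0,0,0,-1],
  ],
)

```text
t: 5.8
tcp_pos: [0.5446, -0.0411, 0.1348]
tool_rot: [1.0, 0.001, -0.002, 0.0]
force: [-4.4, -0.6, 9.6]
finger_gap: 0.271
gripper_force: 69.1
```

Request:
drive_tool(
  plan=[
    [0.0033,-0.0035,0,0,0,0,-1],
    [0.0035,-0.0032,0,0,0,0,-1],
    [0.0038,-0.003,0,0,0,0,-1],
    [0.004,-0.0026,0,0,0,0,-1],
    [0.0042,-0.0023,0,0,0,0,-1],
  ],
)

```text
t: 6.3
tcp_pos: [0.5625, -0.0262, 0.1348]
tool_rot: [1.0, 0.001, -0.003, -0.0]
force: [-5.8, -0.6, 12.6]
finger_gap: 0.27
gripper_force: 69.3
```

Request:
drive_tool(
  plan=[
    [0.0044,-0.002,-0.0003,0,0,0,-1],
    [0.0045,-0.0016,-0.0003,0,0,0,-1],
    [0.0046,-0.0012,0,0,0,0,-1],
    [0.0048,-0.0009,0,0,0,0,-1],
    [0.0047,-0.0005,0,0,0,0,-1],
  ],
)

```text
t: 6.8
tcp_pos: [0.5838, -0.0194, 0.1348]
tool_rot: [1.0, 0.001, -0.005, -0.001]
force: [-7.7, 1.7, 11.6]
finger_gap: 0.273
gripper_force: 69.2
```

Request:
drive_tool(
  plan=[
    [0.0048,-0.0001,0,0,0,0,-1],
    [0.0048,0.0003,0,0,0,0,-1],
    [0.0048,0.0007,0,0,0,0,-1],
    [0.0047,0.001,0,0,0,0,-1],
    [0.0045,0.0014,0,0,0,0,-1],
  ],
)

```text
t: 7.3
tcp_pos: [0.606, -0.0207, 0.1347]
tool_rot: [1.0, 0.0, -0.007, -0.003]
force: [-9.6, 5.9, 13.8]
finger_gap: 0.272
gripper_force: 69.4
```

Request:
drive_tool(
  plan=[
    [0.0045,0.0018,0,0,0,0,-1],
    [0.0043,0.0021,0,0,0,0,-1],
    [0.0041,0.0025,0,0,0,0,-1],
    [0.0039,0.0028,0,0,0,0,-1],
    [0.0037,0.003,0,0,0,0,-1],
  ],
)

```text
t: 7.8
tcp_pos: [0.6271, -0.0308, 0.1346]
tool_rot: [1.0, -0.0, -0.006, -0.004]
force: [-7.8, 10.9, 12.0]
finger_gap: 0.272
gripper_force: 69.4
```

```bash
python3 rows.py .5922 -.0801 .06 .6326 -.0357 .832 40*.08
```

```text
[[0.0034, 0.0034, 0, 0, 0, 0, -1], [0.0032, 0.0036, 0, 0, 0, 0, -1], [0.0028, 0.0039, 0, 0, 0, 0, -1], [0.0025, 0.0041, 0, 0, 0, 0, -1], [0.0022, 0.0043, 0, 0, 0, 0, -1], [0.0018, 0.0044, 0, 0, 0, 0, -1], [0.0015, 0.0046, 0, 0, 0, 0, -1], [0.0011, 0.0047, 0, 0, 0, 0, -1], [0.0007, 0.0047, 0, 0, 0, 0, -1], [0.0004, 0.0048, 0, 0, 0, 0, -1]]
[[-0.0001, 0.0048, 0, 0, 0, 0, -1], [-0.0004, 0.0048, 0, 0, 0, 0, -1], [-0.0008, 0.0047, 0, 0, 0, 0, -1], [-0.0012, 0.0046, 0, 0, 0, 0, -1], [-0.0015, 0.0046, 0, 0, 0, 0, -1], [-0.0019, 0.0044, 0, 0, 0, 0, -1], [-0.0023, 0.0042, 0, 0, 0, 0, -1], [-0.0026, 0.0041, 0, 0, 0, 0, -1], [-0.0028, 0.0038, 0, 0, 0, 0, -1], [-0.0032, 0.0036, 0, 0, 0, 0, -1]]
[[-0.0035, 0.0033, 0, 0, 0, 0, -1], [-0.0037, 0.003, 0, 0, 0, 0, -1], [-0.004, 0.0027, 0, 0, 0, 0, -1], [-0.0041, 0.0024, 0, 0, 0, 0, -1], [-0.0044, 0.0021, 0, 0, 0, 0, -1], [-0.0045, 0.0017, 0, 0, 0, 0, -1], [-0.0046, 0.0013, 0, 0, 0, 0, -1], [-0.0047, 0.001, 0, 0, 0, 0, -1], [-0.0047, 0.0006, 0, 0, 0, 0, -1], [-0.0048, 0.0002, 0, 0, 0, 0, -1]]
[[-0.0048, -0.0002, 0, 0, 0, 0, -1], [-0.0048, -0.0005, 0, 0, 0, 0, -1], [-0.0047, -0.001, 0, 0, 0, 0, -1], [-0.0046, -0.0013, 0, 0, 0, 0, -1], [-0.0045, -0.0017, 0, 0, 0, 0, -1], [-0.0044, -0.002, 0, 0, 0, 0, -1], [-0.0041, -0.0024, 0, 0, 0, 0, -1], [-0.004, -0.0027, 0, 0, 0, 0, -1], [-0.0037, -0.003, 0, 0, 0, 0, -1], [-0.0035, -0.0033, 0, 0, 0, 0, -1]]
cmd 0.5493 -0.122 phi -2.3680000000000008
```

```bash
python3 rows.py .5922 -.0801 .06 .6326 -.0357 .832 20*.065
```

```text
[[0.0028, 0.0028, 0, 0, 0, 0, -1], [0.0026, 0.0029, 0, 0, 0, 0, -1], [0.0024, 0.003, 0, 0, 0, 0, -1], [0.0022, 0.0032, 0, 0, 0, 0, -1], [0.0021, 0.0034, 0, 0, 0, 0, -1], [0.0017, 0.0034, 0, 0, 0, 0, -1], [0.0016, 0.0036, 0, 0, 0, 0, -1], [0.0013, 0.0037, 0, 0, 0, 0, -1], [0.0011, 0.0037, 0, 0, 0, 0, -1], [0.0008, 0.0038, 0, 0, 0, 0, -1]]
[[0.0006, 0.0039, 0, 0, 0, 0, -1], [0.0003, 0.0039, 0, 0, 0, 0, -1], [0.0001, 0.0039, 0, 0, 0, 0, -1], [-0.0002, 0.0039, 0, 0, 0, 0, -1], [-0.0004, 0.0039, 0, 0, 0, 0, -1], [-0.0007, 0.0038, 0, 0, 0, 0, -1], [-0.0009, 0.0038, 0, 0, 0, 0, -1], [-0.0012, 0.0037, 0, 0, 0, 0, -1], [-0.0014, 0.0036, 0, 0, 0, 0, -1], [-0.0017, 0.0036, 0, 0, 0, 0, -1]]
cmd 0.6457 -0.1072 phi -0.4679999999999999
```

Request:
drive_tool(
  plan=[
    [0.0028,0.0028,0,0,0,0,-1],
    [0.0026,0.0029,0,0,0,0,-1],
    [0.0024,0.003,0,0,0,0,-1],
    [0.0022,0.0032,0,0,0,0,-1],
    [0.0021,0.0034,0,0,0,0,-1],
  ],
)

```text
t: 8.3
tcp_pos: [0.6415, -0.046, 0.1346]
tool_rot: [1.0, -0.0, -0.004, -0.004]
force: [-1.2, 11.0, 7.5]
finger_gap: 0.276
gripper_force: 69.0
```

Request:
drive_tool(
  plan=[
    [0.0017,0.0034,0,0,0,0,-1],
    [0.0016,0.0036,0,0,0,0,-1],
    [0.0013,0.0037,0,0,0,0,-1],
    [0.0011,0.0037,0,0,0,0,-1],
    [0.0008,0.0038,0,0,0,0,-1],
  ],
)

```text
t: 8.8
tcp_pos: [0.6502, -0.0668, 0.1345]
tool_rot: [1.0, 0.0, -0.001, -0.002]
force: [1.1, 4.2, 3.7]
finger_gap: 0.273
gripper_force: 68.6
```

Request:
drive_tool(
  plan=[
    [0.0006,0.0039,0,0,0,0,-1],
    [0.0003,0.0039,0,0,0,0,-1],
    [0.0001,0.0039,0,0,0,0,-1],
    [-0.0002,0.0039,0,0,0,0,-1],
    [-0.0004,0.0039,0,0,0,0,-1],
  ],
)

```text
t: 9.3
tcp_pos: [0.6504, -0.0907, 0.1345]
tool_rot: [1.0, 0.0, -0.001, 0.001]
force: [-2.6, -2.9, 3.3]
finger_gap: 0.269
gripper_force: 68.5
```

Request:
drive_tool(
  plan=[
    [-0.0007,0.0038,0,0,0,0,-1],
    [-0.0009,0.0038,0,0,0,0,-1],
    [-0.0012,0.0037,0,0,0,0,-1],
    [-0.0014,0.0036,0,0,0,0,-1],
    [-0.0017,0.0036,0,0,0,0,-1],
  ],
)

```text
t: 9.8
tcp_pos: [0.6436, -0.1092, 0.1345]
tool_rot: [1.0, 0.0, -0.002, 0.001]
force: [-6.6, -4.1, 4.0]
finger_gap: 0.272
gripper_force: 68.6
```

```bash
python3 - <<'E'
import numpy as np
from scipy.optimize import least_squares
P=np.array([[.5514,-.1242],[.5395,-.1096],[.5316,-.0864],[.5335,-.0622],[.5446,-.0411],[.5625,-.0262],[.5838,-.0194],[.606,-.0207],[.6271,-.0308],[.6415,-.046],[.6502,-.0668],[.6504,-.0907],[.6436,-.1092]])
f=least_squares(lambda c:np.hypot(*(P-c[:2]).T)-c[2],[.592,-.08,.06]);print(f.x,np.round(f.fun*1e3,1))
E
python3 rows.py .5913 -.0801 .06 .6457 -.1072 -.468 10*.075 20*.08
```

```text
[ 0.59131529 -0.07912358  0.06019982] [ 0.  -0.1 -0.   0.   0.   0.1 -0.   0.  -0.1 -0.1 -0.   0.   0.1]
[[-0.003, 0.0039, 0, 0, 0, 0, -1], [-0.0025, 0.0038, 0, 0, 0, 0, -1], [-0.0027, 0.0035, 0, 0, 0, 0, -1], [-0.003, 0.0034, 0, 0, 0, 0, -1], [-0.0033, 0.0031, 0, 0, 0, 0, -1], [-0.0035, 0.0029, 0, 0, 0, 0, -1], [-0.0036, 0.0026, 0, 0, 0, 0, -1], [-0.0039, 0.0023, 0, 0, 0, 0, -1], [-0.004, 0.002, 0, 0, 0, 0, -1], [-0.0042, 0.0017, 0, 0, 0, 0, -1]]
[[-0.0045, 0.0015, 0, 0, 0, 0, -1], [-0.0047, 0.0011, 0, 0, 0, 0, -1], [-0.0047, 0.0007, 0, 0, 0, 0, -1], [-0.0048, 0.0004, 0, 0, 0, 0, -1], [-0.0048, -0.0001, 0, 0, 0, 0, -1], [-0.0048, -0.0004, 0, 0, 0, 0, -1], [-0.0047, -0.0008, 0, 0, 0, 0, -1], [-0.0047, -0.0012, 0, 0, 0, 0, -1], [-0.0045, -0.0015, 0, 0, 0, 0, -1], [-0.0044, -0.0019, 0, 0, 0, 0, -1]]
[[-0.0043, -0.0022, 0, 0, 0, 0, -1], [-0.004, -0.0026, 0, 0, 0, 0, -1], [-0.0039, -0.0029, 0, 0, 0, 0, -1], [-0.0035, -0.0032, 0, 0, 0, 0, -1], [-0.0034, -0.0035, 0, 0, 0, 0, -1], [-0.003, -0.0037, 0, 0, 0, 0, -1], [-0.0027, -0.0039, 0, 0, 0, 0, -1], [-0.0024, -0.0042, 0, 0, 0, 0, -1], [-0.0021, -0.0043, 0, 0, 0, 0, -1], [-0.0017, -0.0045, 0, 0, 0, 0, -1]]
cmd 0.5344 -0.0992 phi -2.818000000000001
```

```bash
python3 rows.py .5913 -.0791 .0602 .6457 -.1072 -.468 62*.08; python3 rows.py .5913 -.0791 .0602 .6457 -.1072 -.468 62*.08 20*.065 28*.08 |tail -6
```

```text
[[-0.003, 0.0033, 0, 0, 0, 0, -1], [-0.0027, 0.004, 0, 0, 0, 0, -1], [-0.003, 0.0037, 0, 0, 0, 0, -1], [-0.0032, 0.0036, 0, 0, 0, 0, -1], [-0.0036, 0.0032, 0, 0, 0, 0, -1], [-0.0038, 0.003, 0, 0, 0, 0, -1], [-0.004, 0.0026, 0, 0, 0, 0, -1], [-0.0042, 0.0024, 0, 0, 0, 0, -1], [-0.0044, 0.0019, 0, 0, 0, 0, -1], [-0.0045, 0.0017, 0, 0, 0, 0, -1]]
[[-0.0047, 0.0012, 0, 0, 0, 0, -1], [-0.0047, 0.0009, 0, 0, 0, 0, -1], [-0.0048, 0.0005, 0, 0, 0, 0, -1], [-0.0048, 0.0001, 0, 0, 0, 0, -1], [-0.0048, -0.0003, 0, 0, 0, 0, -1], [-0.0048, -0.0006, 0, 0, 0, 0, -1], [-0.0047, -0.0011, 0, 0, 0, 0, -1], [-0.0046, -0.0014, 0, 0, 0, 0, -1], [-0.0045, -0.0018, 0, 0, 0, 0, -1], [-0.0043, -0.0021, 0, 0, 0, 0, -1]]
[[-0.0042, -0.0025, 0, 0, 0, 0, -1], [-0.0039, -0.0027, 0, 0, 0, 0, -1], [-0.0037, -0.0031, 0, 0, 0, 0, -1], [-0.0034, -0.0034, 0, 0, 0, 0, -1], [-0.0032, -0.0036, 0, 0, 0, 0, -1], [-0.0028, -0.0039, 0, 0, 0, 0, -1], [-0.0025, -0.0041, 0, 0, 0, 0, -1], [-0.0022, -0.0043, 0, 0, 0, 0, -1], [-0.0019, -0.0045, 0, 0, 0, 0, -1], [-0.0015, -0.0045, 0, 0, 0, 0, -1]]
[[-0.0011, -0.0047, 0, 0, 0, 0, -1],
[... 2206 characters left out ...]
, 0, 0, 0, 0, -1], [-0.0046, 0.0014, 0, 0, 0, 0, -1], [-0.0048, 0.001, 0, 0, 0, 0, -1], [-0.0047, 0.0006, 0, 0, 0, 0, -1], [-0.0048, 0.0002, 0, 0, 0, 0, -1], [-0.0049, -0.0002, 0, 0, 0, 0, -1], [-0.0047, -0.0005, 0, 0, 0, 0, -1], [-0.0048, -0.0009, 0, 0, 0, 0, -1], [-0.0046, -0.0013, 0, 0, 0, 0, -1]]
[[-0.0045, -0.0017, 0, 0, 0, 0, -1], [-0.0044, -0.002, 0, 0, 0, 0, -1], [-0.0042, -0.0024, 0, 0, 0, 0, -1], [-0.004, -0.0027, 0, 0, 0, 0, -1], [-0.0037, -0.003, 0, 0, 0, 0, -1], [-0.0035, -0.0033, 0, 0, 0, 0, -1], [-0.0033, -0.0036, 0, 0, 0, 0, -1], [-0.0029, -0.0038, 0, 0, 0, 0, -1], [-0.0026, -0.004, 0, 0, 0, 0, -1], [-0.0023, -0.0042, 0, 0, 0, 0, -1]]
cmd 0.5373 -0.1057 phi -8.968000000000012
```

Request:
drive_tool(
  plan=[
    [-0.003,0.0033,0,0,0,0,-1],
    [-0.0027,0.004,0,0,0,0,-1],
    [-0.003,0.0037,0,0,0,0,-1],
    [-0.0032,0.0036,0,0,0,0,-1],
    [-0.0036,0.0032,0,0,0,0,-1],
    [-0.0038,0.003,0,0,0,0,-1],
    [-0.004,0.0026,0,0,0,0,-1],
    [-0.0042,0.0024,0,0,0,0,-1],
    [-0.0044,0.0019,0,0,0,0,-1],
    [-0.0045,0.0017,0,0,0,0,-1],
  ],
)

```text
t: 10.8
tcp_pos: [0.6081, -0.1368, 0.1349]
tool_rot: [1.0, -0.0, -0.001, -0.001]
force: [-5.2, 0.6, 5.0]
finger_gap: 0.272
gripper_force: 68.9
```

Request:
drive_tool(
  plan=[
    [-0.0047,0.0012,0,0,0,0,-1],
    [-0.0047,0.0009,0,0,0,0,-1],
    [-0.0048,0.0005,0,0,0,0,-1],
    [-0.0048,0.0001,0,0,0,0,-1],
    [-0.0048,-0.0003,0,0,0,0,-1],
    [-0.0048,-0.0006,0,0,0,0,-1],
    [-0.0047,-0.0011,0,0,0,0,-1],
    [-0.0046,-0.0014,0,0,0,0,-1],
    [-0.0045,-0.0018,0,0,0,0,-1],
    [-0.0043,-0.0021,0,0,0,0,-1],
  ],
)

```text
t: 11.8
tcp_pos: [0.5636, -0.1325, 0.135]
tool_rot: [1.0, -0.0, 0.002, 0.0]
force: [3.5, 4.2, 0.4]
finger_gap: 0.269
gripper_force: 68.6
```

Request:
drive_tool(
  plan=[
    [-0.0042,-0.0025,0,0,0,0,-1],
    [-0.0039,-0.0027,0,0,0,0,-1],
    [-0.0037,-0.0031,0,0,0,0,-1],
    [-0.0034,-0.0034,0,0,0,0,-1],
    [-0.0032,-0.0036,0,0,0,0,-1],
    [-0.0028,-0.0039,0,0,0,0,-1],
    [-0.0025,-0.0041,0,0,0,0,-1],
    [-0.0022,-0.0043,0,0,0,0,-1],
    [-0.0019,-0.0045,0,0,0,0,-1],
    [-0.0015,-0.0045,0,0,0,0,-1],
  ],
)

```text
t: 12.8
tcp_pos: [0.5335, -0.096, 0.1351]
tool_rot: [1.0, 0.0, 0.0, 0.0]
force: [3.9, -1.5, -0.2]
finger_gap: 0.274
gripper_force: 68.6
```

Request:
drive_tool(
  plan=[
    [-0.0011,-0.0047,0,0,0,0,-1],
    [-0.0007,-0.0048,0,0,0,0,-1],
    [-0.0004,-0.0048,0,0,0,0,-1],
    [0.0001,-0.0048,0,0,0,0,-1],
    [0.0004,-0.0048,0,0,0,0,-1],
    [0.0008,-0.0047,0,0,0,0,-1],
    [0.0012,-0.0047,0,0,0,0,-1],
    [0.0015,-0.0046,0,0,0,0,-1],
    [0.0019,-0.0044,0,0,0,0,-1],
    [0.0023,-0.0042,0,0,0,0,-1],
  ],
)

```text
t: 13.8
tcp_pos: [0.539, -0.0491, 0.1349]
tool_rot: [1.0, 0.0, -0.001, 0.0]
force: [0.3, -4.2, 4.1]
finger_gap: 0.272
gripper_force: 69.2
```

Smooth, with low forces. I'll continue through the second heavy point.

Request:
drive_tool(
  plan=[
    [0.0025,-0.0041,0,0,0,0,-1],
    [0.0029,-0.0039,0,0,0,0,-1],
    [0.0032,-0.0036,0,0,0,0,-1],
    [0.0035,-0.0033,0,0,0,0,-1],
    [0.0037,-0.003,0,0,0,0,-1],
    [0.004,-0.0028,0,0,0,0,-1],
    [0.0042,-0.0024,0,0,0,0,-1],
    [0.0043,-0.002,0,0,0,0,-1],
    [0.0045,-0.0018,0,0,0,0,-1],
    [0.0046,-0.0013,0,0,0,0,-1],
  ],
)

```text
t: 14.8
tcp_pos: [0.5742, -0.0211, 0.1348]
tool_rot: [1.0, 0.001, -0.003, 0.0]
force: [-5.4, -4.7, 8.7]
finger_gap: 0.277
gripper_force: 69.7
```

Request:
drive_tool(
  plan=[
    [0.0047,-0.001,0,0,0,0,-1],
    [0.0048,-0.0006,0,0,0,0,-1],
    [0.0048,-0.0002,0,0,0,0,-1],
    [0.0048,0.0002,0,0,0,0,-1],
    [0.0048,0.0005,0,0,0,0,-1],
    [0.0048,0.001,0,0,0,0,-1],
    [0.0046,0.0013,0,0,0,0,-1],
    [0.0045,0.0016,0,0,0,0,-1],
    [0.0044,0.0021,0,0,0,0,-1],
    [0.0042,0.0024,0,0,0,0,-1],
  ],
)

```text
t: 15.8
tcp_pos: [0.6165, -0.0243, 0.1345]
tool_rot: [1.0, -0.0, -0.008, -0.004]
force: [-9.4, 6.1, 13.7]
finger_gap: 0.27
gripper_force: 70.3
```

Request:
drive_tool(
  plan=[
    [0.0039,0.0027,0,0,0,0,-1],
    [0.0038,0.003,0,0,0,0,-1],
    [0.0029,0.0026,0,0,0,0,-1],
    [0.0027,0.0029,0,0,0,0,-1],
    [0.0025,0.003,0,0,0,0,-1],
    [0.0022,0.0031,0,0,0,0,-1],
    [0.0021,0.0034,0,0,0,0,-1],
    [0.0019,0.0034,0,0,0,0,-1],
    [0.0016,0.0035,0,0,0,0,-1],
    [0.0014,0.0037,0,0,0,0,-1],
  ],
)

```text
t: 16.8
tcp_pos: [0.6459, -0.0539, 0.1345]
tool_rot: [1.0, -0.0, -0.003, -0.005]
force: [-1.4, 8.5, 6.7]
finger_gap: 0.275
gripper_force: 69.6
```

Request:
drive_tool(
  plan=[
    [0.0012,0.0037,0,0,0,0,-1],
    [0.0009,0.0038,0,0,0,0,-1],
    [0.0007,0.0039,0,0,0,0,-1],
    [0.0004,0.0039,0,0,0,0,-1],
    [0.0002,0.0039,0,0,0,0,-1],
    [-0.0001,0.0039,0,0,0,0,-1],
    [-0.0003,0.0039,0,0,0,0,-1],
    [-0.0006,0.0039,0,0,0,0,-1],
    [-0.0009,0.0038,0,0,0,0,-1],
    [-0.0011,0.0037,0,0,0,0,-1],
  ],
)

```text
t: 17.8
tcp_pos: [0.6477, -0.0998, 0.1347]
tool_rot: [1.0, -0.0, -0.001, 0.001]
force: [-2.1, -6.1, 1.9]
finger_gap: 0.27
gripper_force: 69.1
```

Request:
drive_tool(
  plan=[
    [-0.0013,0.0037,0,0,0,0,-1],
    [-0.0016,0.0036,0,0,0,0,-1],
    [-0.0022,0.0043,0,0,0,0,-1],
    [-0.0026,0.004,0,0,0,0,-1],
    [-0.0029,0.0039,0,0,0,0,-1],
    [-0.0032,0.0036,0,0,0,0,-1],
    [-0.0034,0.0033,0,0,0,0,-1],
    [-0.0038,0.0031,0,0,0,0,-1],
    [-0.0039,0.0027,0,0,0,0,-1],
    [-0.0042,0.0024,0,0,0,0,-1],
  ],
)

```text
t: 18.8
tcp_pos: [0.6173, -0.1332, 0.1348]
tool_rot: [1.0, -0.0, -0.002, -0.0]
force: [-4.5, -2.6, 5.0]
finger_gap: 0.271
gripper_force: 69.4
```

Request:
drive_tool(
  plan=[
    [-0.0043,0.0021,0,0,0,0,-1],
    [-0.0045,0.0017,0,0,0,0,-1],
    [-0.0046,0.0014,0,0,0,0,-1],
    [-0.0048,0.001,0,0,0,0,-1],
    [-0.0047,0.0006,0,0,0,0,-1],
    [-0.0048,0.0002,0,0,0,0,-1],
    [-0.0049,-0.0002,0,0,0,0,-1],
    [-0.0047,-0.0005,0,0,0,0,-1],
    [-0.0048,-0.0009,0,0,0,0,-1],
    [-0.0046,-0.0013,0,0,0,0,-1],
  ],
)

```text
t: 19.8
tcp_pos: [0.5732, -0.1364, 0.135]
tool_rot: [1.0, -0.0, 0.001, -0.0]
force: [1.9, 3.0, 2.4]
finger_gap: 0.279
gripper_force: 69.2
```

Request:
drive_tool(
  plan=[
    [-0.0045,-0.0017,0,0,0,0,-1],
    [-0.0044,-0.002,0,0,0,0,-1],
    [-0.0042,-0.0024,0,0,0,0,-1],
    [-0.004,-0.0027,0,0,0,0,-1],
    [-0.0037,-0.003,0,0,0,0,-1],
    [-0.0035,-0.0033,0,0,0,0,-1],
    [-0.0033,-0.0036,0,0,0,0,-1],
    [-0.0029,-0.0038,0,0,0,0,-1],
    [-0.0026,-0.004,0,0,0,0,-1],
    [-0.0023,-0.0042,0,0,0,0,-1],
  ],
)

```text
t: 20.8
tcp_pos: [0.5377, -0.1066, 0.135]
tool_rot: [1.0, 0.0, 0.001, 0.001]
force: [4.7, -0.3, 0.4]
finger_gap: 0.273
gripper_force: 68.9
```

```bash
python3 rows.py .5913 -.0791 .0602 .5373 -.1057 -8.968 3*.08 2*.06 24*.03
```

```text
[[-0.002, -0.0045, 0, 0, 0, 0, -1], [-0.0016, -0.0045, 0, 0, 0, 0, -1], [-0.0012, -0.0047, 0, 0, 0, 0, -1], [-0.0007, -0.0035, 0, 0, 0, 0, -1], [-0.0004, -0.0036, 0, 0, 0, 0, -1], [-0.0002, -0.0018, 0, 0, 0, 0, -1], [-0.0001, -0.0018, 0, 0, 0, 0, -1], [0.0, -0.0018, 0, 0, 0, 0, -1], [0.0, -0.0018, 0, 0, 0, 0, -1], [0.0001, -0.0018, 0, 0, 0, 0, -1]]
[[0.0001, -0.0018, 0, 0, 0, 0, -1], [0.0002, -0.0018, 0, 0, 0, 0, -1], [0.0002, -0.0018, 0, 0, 0, 0, -1], [0.0003, -0.0018, 0, 0, 0, 0, -1], [0.0003, -0.0017, 0, 0, 0, 0, -1], [0.0004, -0.0018, 0, 0, 0, 0, -1], [0.0005, -0.0018, 0, 0, 0, 0, -1], [0.0005, -0.0017, 0, 0, 0, 0, -1], [0.0005, -0.0017, 0, 0, 0, 0, -1], [0.0006, -0.0017, 0, 0, 0, 0, -1]]
[[0.0007, -0.0017, 0, 0, 0, 0, -1], [0.0007, -0.0017, 0, 0, 0, 0, -1], [0.0007, -0.0016, 0, 0, 0, 0, -1], [0.0008, -0.0016, 0, 0, 0, 0, -1], [0.0009, -0.0016, 0, 0, 0, 0, -1], [0.0009, -0.0016, 0, 0, 0, 0, -1], [0.0009, -0.0015, 0, 0, 0, 0, -1], [0.001, -0.0016, 0, 0, 0, 0, -1], [0.001, -0.0014, 0, 0, 0, 0, -1]]
cmd 0.5424 -0.044 phi -10.047999999999986
```

Request:
drive_tool(
  plan=[
    [-0.002,-0.0045,0,0,0,0,-1],
    [-0.0016,-0.0045,0,0,0,0,-1],
    [-0.0012,-0.0047,0,0,0,0,-1],
    [-0.0007,-0.0035,0,0,0,0,-1],
    [-0.0004,-0.0036,0,0,0,0,-1],
  ],
)

```text
t: 21.3
tcp_pos: [0.5314, -0.0853, 0.135]
tool_rot: [1.0, 0.0, -0.0, 0.0]
force: [3.6, -1.4, 0.3]
finger_gap: 0.276
gripper_force: 69.0
```

```bash
python3 rows.py .5913 -.0791 .0602 .5314 -.0849 -9.328 18*.05
```

```text
[[-0.0002, -0.003, 0, 0, 0, 0, -1], [-0.0001, -0.003, 0, 0, 0, 0, -1], [0.0001, -0.003, 0, 0, 0, 0, -1], [0.0002, -0.003, 0, 0, 0, 0, -1], [0.0004, -0.003, 0, 0, 0, 0, -1], [0.0005, -0.0029, 0, 0, 0, 0, -1], [0.0007, -0.003, 0, 0, 0, 0, -1], [0.0008, -0.0029, 0, 0, 0, 0, -1], [0.001, -0.0028, 0, 0, 0, 0, -1], [0.0011, -0.0028, 0, 0, 0, 0, -1]]
[[0.0013, -0.0028, 0, 0, 0, 0, -1], [0.0014, -0.0026, 0, 0, 0, 0, -1], [0.0015, -0.0026, 0, 0, 0, 0, -1], [0.0016, -0.0026, 0, 0, 0, 0, -1], [0.0018, -0.0024, 0, 0, 0, 0, -1], [0.0019, -0.0023, 0, 0, 0, 0, -1], [0.002, -0.0023, 0, 0, 0, 0, -1], [0.0021, -0.0021, 0, 0, 0, 0, -1]]
cmd 0.5495 -0.0358 phi -10.228000000000012
```

Request:
drive_tool(
  plan=[
    [-0.0002,-0.003,0,0,0,0,-1],
    [-0.0001,-0.003,0,0,0,0,-1],
  ],
)

```text
t: 21.5
tcp_pos: [0.531, -0.0793, 0.135]
tool_rot: [1.0, 0.0, -0.0, 0.0]
force: [3.2, -3.6, 1.0]
finger_gap: 0.274
gripper_force: 69.1
```

Request:
drive_tool(
  plan=[
    [0.0001,-0.003,0,0,0,0,-1],
    [0.0002,-0.003,0,0,0,0,-1],
  ],
)

```text
t: 21.7
tcp_pos: [0.5313, -0.0733, 0.135]
tool_rot: [1.0, 0.0, -0.0, 0.0]
force: [1.9, -2.3, 1.7]
finger_gap: 0.269
gripper_force: 69.1
```

Not at the stop yet.

Request:
drive_tool(
  plan=[
    [0.0004,-0.003,0,0,0,0,-1],
    [0.0005,-0.0029,0,0,0,0,-1],
  ],
)

```text
t: 21.9
tcp_pos: [0.5321, -0.0673, 0.135]
tool_rot: [1.0, 0.0, -0.0, 0.0]
force: [2.7, -2.7, 2.1]
finger_gap: 0.27
gripper_force: 69.2
```

Request:
drive_tool(
  plan=[
    [0.0007,-0.003,0,0,0,0,-1],
  ],
)

```text
t: 22.0
tcp_pos: [0.5328, -0.0643, 0.135]
tool_rot: [1.0, 0.0, -0.0, 0.0]
force: [1.6, -2.6, 1.7]
finger_gap: 0.275
gripper_force: 69.2
```

Request:
drive_tool(
  plan=[
    [0.0008,-0.0029,0,0,0,0,-1],
  ],
)

```text
t: 22.1
tcp_pos: [0.5336, -0.0614, 0.135]
tool_rot: [1.0, 0.0, -0.0, 0.0]
force: [1.1, -2.9, 3.3]
finger_gap: 0.274
gripper_force: 69.3
```

Request:
drive_tool(
  plan=[
    [0.001,-0.0028,0,0,0,0,-1],
  ],
)

```text
t: 22.2
tcp_pos: [0.5343, -0.0593, 0.1349]
tool_rot: [1.0, 0.001, -0.001, 0.001]
force: [-1.3, -9.3, 3.2]
finger_gap: 0.27
gripper_force: 69.4
```

Request:
drive_tool(
  plan=[
    [0.0011,-0.0028,0,0,0,0,-1],
  ],
)

```text
t: 22.3
tcp_pos: [0.5349, -0.0577, 0.1349]
tool_rot: [1.0, 0.001, -0.001, 0.002]
force: [-2.8, -13.4, 4.8]
finger_gap: 0.271
gripper_force: 69.6
```

Request:
drive_tool(
  plan=[
    [0.0013,-0.0028,0,0,0,0,-1],
  ],
)

```text
t: 22.4
tcp_pos: [0.5356, -0.056, 0.1349]
tool_rot: [1.0, 0.002, -0.002, 0.003]
force: [-3.8, -16.8, 4.2]
finger_gap: 0.272
gripper_force: 69.8
```

Request:
drive_tool(
  plan=[
    [0.0006,-0.0013,0,0,0,0,-1],
    [0,0,0,0,0,0,-1],
  ],
)

```text
t: 22.6
tcp_pos: [0.5357, -0.0557, 0.1349]
tool_rot: [1.0, 0.002, -0.003, 0.004]
force: [-5.8, -17.8, 4.2]
finger_gap: 0.271
gripper_force: 69.8
```

```bash
python3 - <<'E'
from h import *
s=manip.sense();p=s['tcp_pos'];f=s['force'];print(p,f,s['ft_torque'],f[:2]@np.array([.384,.923]))
E
```

```text
[ 0.53573188 -0.05570395  0.13493017] [ -5.75217884 -17.83687481   4.21428666] [-3.31603649e+00  7.82718493e-01  3.39171179e-04] -18.672272124444714
```

Request:
drive_tool(
  plan=[
    [0,0,0,0,0,0,-1],
    [0,0,0,0,0,0,-1],
    [0,0,0,0,0,0,-1],
    [0,0,0,0,0,0,-1],
  ],
)

```text
t: 23.0
tcp_pos: [0.5356, -0.0558, 0.1349]
tool_rot: [1.0, 0.002, -0.003, 0.004]
force: [-5.0, -17.5, 4.7]
finger_gap: 0.272
gripper_force: 69.8
```

Request:
drive_tool(
  plan=[
    [-0.0011,0.0028,0,0,0,0,-1],
    [-0.0011,0.0028,0,0,0,0,-1],
    [-0.0011,0.0028,0,0,0,0,-1],
    [0,0,0,0,0,0,-1],
  ],
)

```text
t: 23.4
tcp_pos: [0.5339, -0.0607, 0.1349]
tool_rot: [1.0, -0.0, -0.001, 0.0]
force: [0.7, -4.6, 2.7]
finger_gap: 0.277
gripper_force: 69.6
```

Request:
drive_tool(
  plan=[
    [-0.0006,0.0014,0,0,0,0,-1],
    [0,0,0,0,0,0,-0.2],
    [0,0,0,0,0,0,0.1],
    [0,0,0,0,0,0,0.4],
    [0,0,0,0,0,0,0.4],
    [0,0,0,0,0,0,0.4],
  ],
)

```text
t: 24.0
tcp_pos: [0.5336, -0.0612, 0.1346]
tool_rot: [1.0, 0.0, -0.0, -0.0]
force: [-0.8, 0.6, 0.7]
finger_gap: 0.698
gripper_force: 0.0
```

Request:
drive_tool(
  plan=[
    [0,0,-0.01,0,0,0,0.4],
    [0,0,-0.02,0,0,0,0.4],
    [0,0,-0.03,0,0,0,0.4],
    [0,0,-0.03,0,0,0,0.4],
    [0,0,-0.01,0,0,0,0.4],
    [0,0,0,0,0,0,0.4],
  ],
)

```text
t: 24.6
tcp_pos: [0.5349, -0.0619, 0.2369]
tool_rot: [1.0, 0.0, 0.002, 0.001]
force: [-0.1, -0.1, -0.6]
finger_gap: 0.703
gripper_force: 0.0
```

```bash
python3 - <<'E'
from h import *
s=manip.sense();print(s['tcp_pos'],s['force'],s['finger_gap'],s['q'])
a=[]
for n,(u,v) in(('scene',(245,235)),('top',(320,205))):
    d=snap(n);i=d['image'][v-65:v+65,u-65:u+65]; a.append(cv2.resize(i,None,fx=3,fy=3,interpolation=2))
    P=cloud(d);m=np.linalg.norm(P-[.551,.084,.1],axis=-1)<.03;B=P[m];print(n,len(B),B.min(0) if len(B) else '',B.max(0) if len(B) else '',B.mean(0))
cv2.imwrite('pics/g2.png',np.hstack(a)[...,::-1])
E
```

```text
[ 0.53491262 -0.0619143   0.23687187] [-0.08144924 -0.08649079 -0.61107256] 0.7030335763675971 [-3.22915585e-01  4.20624114e-01  1.66219514e+00  1.26548001e-04
  1.05435046e+00  1.24774066e+00]
scene 88 [0.53557194 0.06966105 0.07493326] [0.56608157 0.09302316 0.11717639] [0.55166367 0.08158045 0.10201256]
top 120 [0.54147663 0.07394989 0.07904599] [0.56873678 0.09732453 0.11295618] [0.55312799 0.08559651 0.10608496]
```

View pics/g2.png

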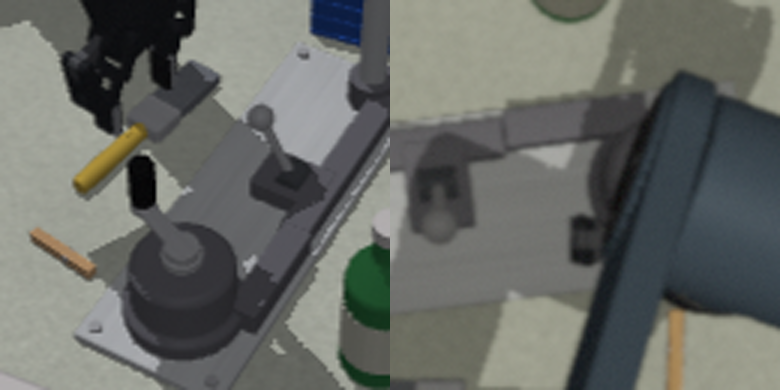

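The left crop shows the gripper clear of the handle (142,185), which stands at the stop, and the ball (260,115) still leaning to the robot. I'll now move in front of the ball with the fingers shut.

Request:
drive_tool(
  plan=[
    [-0.0085,-0.0347,0,0,0,0,-1],
    [-0.0085,-0.0347,0,0,0,0,-1],
    [-0.0085,-0.0347,0,0,0,0,-1],
    [-0.0085,-0.0347,0,0,0,0,-1],
    [0,0,0,0,0,0,-1],
    [0,0,0,0,0,0,-1],
  ],
)

```text
t: 25.3
tcp_pos: [0.4989, 0.0777, 0.2335]
tool_rot: [1.0, 0.001, -0.002, 0.0]
force: [0.8, -0.6, 0.8]
finger_gap: 0.005
gripper_force: 0.0
```

Request:
drive_tool(
  plan=[
    [0,0,0.03,0,0,0,-1],
    [0,0,0.03,0,0,0,-1],
    [0,0,0.03,0,0,0,-1],
    [0,0,0.03,0,0,0,-1],
    [0,0,0.018,0,0,0,-1],
    [0,0,0,0,0,0,-1],
    [0,0,0,0,0,0,-1],
  ],
)

```text
t: 26.0
tcp_pos: [0.5002, 0.0762, 0.0964]
tool_rot: [1.0, -0.001, -0.001, 0.0]
force: [0.5, -0.0, -0.0]
finger_gap: 0.001
gripper_force: 0.0
```

Request:
drive_tool(
  plan=[
    [0.008,-0.0012,0,0,0,0,-1],
    [0.008,-0.0012,0,0,0,0,-1],
    [0.008,-0.0012,0,0,0,0,-1],
    [0.008,-0.0012,0,0,0,0,-1],
    [0.008,-0.0012,0,0,0,0,-1],
  ],
)

```text
t: 26.5
tcp_pos: [0.5401, 0.0834, 0.0972]
tool_rot: [1.0, 0.0, -0.0, -0.0]
force: [-1.3, 0.7, 1.1]
finger_gap: 0.002
gripper_force: 0.9
```

Request:
drive_tool(
  plan=[
    [0.008,-0.0012,0,0,0,0,-1],
    [0.008,-0.0012,0,0,0,0,-1],
    [0.008,-0.0012,0,0,0,0,-1],
    [0.008,-0.0012,0,0,0,0,-1],
  ],
)

```text
t: 26.9
tcp_pos: [0.5728, 0.088, 0.0969]
tool_rot: [1.0, 0.0, 0.0, -0.0]
force: [-0.7, -0.5, 1.4]
finger_gap: 0.0
gripper_force: 0.5
```

Request:
drive_tool(
  plan=[
    [0.008,-0.0012,0,0,0,0,-1],
    [0.006,-0.0009,0,0,0,0,-1],
  ],
)

```text
t: 27.1
tcp_pos: [0.5867, 0.0901, 0.0967]
tool_rot: [1.0, 0.0, 0.0, 0.0]
force: [-0.7, -0.0, -0.7]
finger_gap: 0.001
gripper_force: 0.5
```

Request:
drive_tool(
  plan=[
    [0.004,-0.0006,0,0,0,0,-1],
    [0.003,-0.0005,0,0,0,0,-1],
  ],
)

```text
t: 27.3
tcp_pos: [0.5931, 0.0911, 0.0966]
tool_rot: [1.0, 0.0, -0.0, 0.0]
force: [-1.3, 0.3, -0.3]
finger_gap: -0.002
gripper_force: 0.5
```

Request:
drive_tool(
  plan=[
    [0.003,-0.0005,0,0,0,0,-1],
    [0.003,-0.0005,0,0,0,0,-1],
  ],
)

```text
t: 27.5
tcp_pos: [0.5978, 0.092, 0.0967]
tool_rot: [1.0, 0.0, -0.002, 0.0]
force: [-5.7, -1.8, 2.6]
finger_gap: -0.002
gripper_force: 3.0
```

Request:
drive_tool(
  plan=[
    [0.002,-0.0003,0,0,0,0,-1],
    [0.002,-0.0003,0,0,0,0,-1],
  ],
)

```text
t: 27.7
tcp_pos: [0.5981, 0.0922, 0.0966]
tool_rot: [1.0, 0.001, -0.006, 0.001]
force: [-11.3, -4.7, 7.9]
finger_gap: -0.001
gripper_force: 6.3
```

Request:
drive_tool(
  plan=[
    [-0.01,0.0015,0,0,0,0,-1],
    [-0.02,0.003,0,0,0,0,-1],
    [-0.03,0.0045,0,0,0,0,-1],
    [0,0,-0.03,0,0,0,-1],
    [0,0,-0.04,0,0,0,-1],
    [0,0,-0.04,0,0,0,-1],
    [0,0,-0.03,0,0,0,-1],
    [-0.03,0.03,0,0,0,0,-1],
    [-0.03,0.03,0,0,0,0,-1],
    [0,0,0,0,0,0,-1],
  ],
)

```text
t: 28.7
tcp_pos: [0.4795, 0.022, 0.2372]
tool_rot: [1.0, -0.001, -0.001, 0.0]
force: [0.7, -0.0, -0.0]
finger_gap: -0.003
gripper_force: 0.0
```

```bash
python3 - <<'E'
from h import *
s=manip.sense();print(s['tcp_pos'],s['force'])
a=[]
for n,(u,v) in(('scene',(250,225)),('top',(320,205))):
    d=snap(n);i=d['image'][v-80:v+80,u-80:u+80]; a.append(cv2.resize(i,None,fx=2.4,fy=2.4,interpolation=2))
    P=cloud(d);m=(np.linalg.norm(P-[.62,.096,.1],axis=-1)<.03)&(P[...,2]>.085);B=P[m];print(n,len(B),B.mean(0))
    k=(np.hypot(P[...,0]-.5345,P[...,1]+.06)<.03)&(P[...,2]>.15)&(P[...,2]<.165);print(' knob',k.sum(),P[k].mean(0))
cv2.imwrite('pics/g3.png',np.hstack(a)[...,::-1])
E
```

```text
[0.47945682 0.02204845 0.23718567] [ 0.70363067 -0.00933526 -0.00289163]
scene 71 [0.61893965 0.09221058 0.10722324]
 knob 69 [ 0.53317292 -0.06598885  0.1576924 ]
top 118 [0.6224664  0.09621643 0.10680181]
 knob 121 [ 0.53649647 -0.0620391   0.15677767]
```

View pics/g3.png

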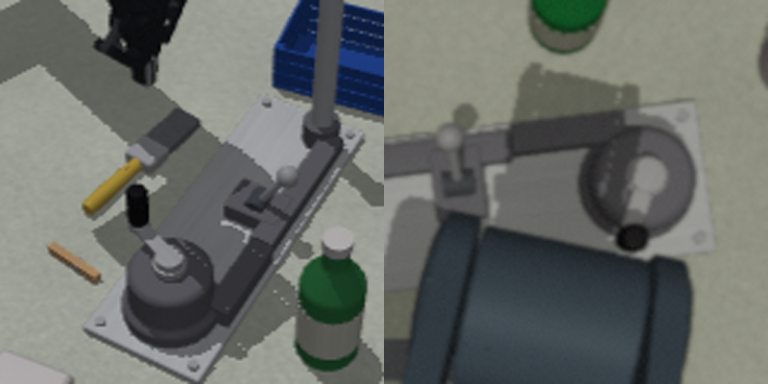

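The ball is fully over at (287,175) left and (450,138) right. The handle is still at the stop (138,205), everything else is in place, and the gripper is clear.

```bash
python3 -c "
from station import manip
print(manip.sign_off())"
```

```text
the job is handed in; nothing more can be done
None
```

I wound the crank about 2.2 turns clockwise at roughly eight seconds a turn, easing off near the end, snugged it against its stop with a measured push of about 18.5 N, then let go, pushed the catch fully over and handed the job in at about 29 s.

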